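# Swipe-test the touch strip

### The arm

A 6-joint arm with a two-finger parallel gripper is mounted at the origin on the work surface. World frame = base frame: x ahead of the robot, y to its left, z up, the work surface at z = 0. Lengths are in m, angles in rad, forces in N, time in s.
With the tool pointing down it reaches from about 0.275 to 0.85 m from the base axis. Payload 19 kg.
Tool frame: the origin (TCP) lies at the very end of the fingers, on their centre line; the grasp point (between the pads) lies behind it (arm.grip_depth is the z of the grasp point in the tool frame, in m); z points along the fingers, y is the line along which they close (so a half turn about z gives the same grasp; the last joint's range is limited). The gripper opens to 85 mm and grips with 20 to 120 N. Pads are 22 mm wide; open, the fingers measure 114 mm over their backs; the gripper's body (76 mm by 85 mm) begins 54 mm behind the grasp point. The pads swing forward as they close: fully open they stand 13 mm farther back than shut.
Start: joints at [0.993, 0.15, 1.437, -0, 1.554, -0.134], TCP at [0.247, 0.519, 0.231] pointing down, gripper open.
Joint ranges: [-2.8, 2.8], [-0.68, 2.1], [0.12, 2.68], [-1.39, 4.53], [0.16, 2.79], [-2.81, 2.81]. Speed limits (rad/s): [1.89, 1.89, 2.22, 3.01, 3.01, 3.01].

### API

Orientations are given as a rotation vector (axis times angle).
In Python, from workcell import arm, kinematics, optics, job gives the robot as it stands. Calls block until the motion is done:
- arm.move_pose(position, orientation): joint-space move of the TCP to a pose.
- arm.line_to(position, frame=None, max_speed=0.15): straight line of the TCP; frame=None keeps the orientation; max_speed is the mean speed in m/s.
- arm.goto_joints(angles): joint-space move.
- arm.release() and arm.grasp(effort=None): open the fingers fully, or close them until they stop; effort is the grip in N (None keeps the last).
- arm.hold(seconds).
- kinematics.solve_ik(position, orientation): joint angles nearest the present ones, or None.
- optics.camera(name): name is "scene" or "side" or "wrist"; returns the picture (400x640x3 uint8, blue, green, red); there is no depth.
- optics.get_calibration(name): a dict with "camera_matrix" (3x3 intrinsics, pixels), "k1" (the pictures are not rectified: a ray, as slopes to the right and down, at radius r is drawn at 1 + k1 r^2 times it, then the intrinsics apply), "R" (3x3) and "t" (3): a world point X has camera coordinates R X + t; the wrist camera has in their place "tool_from_camera" (4x4, takes a point from camera to tool coordinates, whose origin is the TCP and whose axes are the flange's). Camera axes: x right, y down, z forward; pixel columns grow to the right and rows downward; lengths in m; the calibration is good to about 2 mm. A picture is of the moment at which its call begins: read the wrist's pose just before it. get_calibration takes no time and is no camera call.
A pose or a line that the arm cannot do raises arm.IKError and nothing moves.
- job.close_job(): hands the job in; it is judged then, once.
Readings, each from a call of its own:
- arm.read_t(): time.
- arm.read_qpos(): joint angles.
- arm.read_qvel(): joint speeds.
- arm.read_joint_torque(): joint torques, N m.
- arm.read_tcp_pos(): TCP position.
- arm.read_tool_rot(): TCP orientation.
- arm.read_force(): force on the tool from outside, world axes, zero at the start.
- arm.read_moment(): the same for the moment, N m.
- arm.read_opening(): finger opening in m.
- arm.read_finger_force(): force on a finger pad.
Only numpy, scipy, OpenCV 4.12 (cv2) and the standard library are available. Lean on these libraries where they do the work, as an engineer would, in place of code of your own. Each camera call takes 0.05 s, during which the arm holds its last target. There are 200 camera calls.

### The job

Swipe-test the horseshoe touch strip on the test board: with a fingertip, lightly touch the green end pad and trace the strip over every copper pad in turn to the red end pad, and finish with the fingertip still resting lightly on the middle of the red pad, held there when the program ends. Press gently, do not drag or lift the loose board, do not pick anything up, and leave the plugs and the other things around it where they stand.

Things in the scene. Friction and masses are not known exactly. Their poses are not given: they have to be found in the camera images.
- board: loose test board on four rubber feet, not fixed down: black base 240 x 240 mm, 18 mm high, 1.2 to 1.9 kg. Origin: centre of its underside, z up. A white panel 230 x 230 mm floats over it on soft springs, its top 38 mm above the bench, and carries the horseshoe touch strip of eight pads.
- arc_centre (a point): centre of the strip's arc, at the height of the pads' top faces at rest (42 mm above the bench). The eight pads, about 4 mm apart, lie on an arc of 200 degrees at 85 mm mean radius about it, the strip 26 mm wide, running counterclockwise seen from above from green (pad1) to red (pad8); the arc is open on the board's -x side. Axes as the board's.
- island (a point): centre of the top face of a fixed aluminium block, 70 x 70 mm, inside the horseshoe, 39 mm above the bench; two loose plugs stand on it, tops 75 mm above the bench.
- panel (a joint): how far the sprung panel with the whole strip is pressed down, in m: 0 at rest, 0.012 at its hard stop. It stays level. It starts to give at about 1.5 N and then gives 2 mm per newton, so the stop is reached at about 7.5 N.
- pad1: green painted START pad of the touch strip: a flat raised pad about 33 mm long, 26 mm wide, 4 mm thick, slightly curved. Origin: middle of its top face. x: along the strip towards the next higher number; y: towards the centre of the arc; z: up.
- pad2: bare copper pad of the touch strip, number 2 of 8 counted from the green one. Size, origin and axes as pad1's.
- pad3: bare copper pad of the touch strip, number 3 of 8 counted from the green one. Size, origin and axes as pad1's.
- pad4: bare copper pad of the touch strip, number 4 of 8 counted from the green one. Size, origin and axes as pad1's.
- pad5: bare copper pad of the touch strip, number 5 of 8 counted from the green one. Size, origin and axes as pad1's.
- pad6: bare copper pad of the touch strip, number 6 of 8 counted from the green one. Size, origin and axes as pad1's.
- pad7: bare copper pad of the touch strip, number 7 of 8 counted from the green one. Size, origin and axes as pad1's.
- pad8: red painted END pad of the touch strip, the last of 8. Size, origin and axes as pad1's (x points on out of the strip's end).
- plug_red: loose red plug standing on the island: 18 mm across, 36 mm tall, a bystander. Origin: centre of its underside.
- plug_black: loose black plug standing on the island: 18 mm across, 36 mm tall, a bystander. Origin: centre of its underside.
- spool: loose metal spool standing on the bench, 60 mm across, 44 mm tall, a bystander. Origin: centre of its underside.
- jar: loose amber glass jar, 52 mm across, 70 mm tall, a bystander. Origin: centre of its underside.
- cell: loose blue battery cell standing upright, 34 mm across, 62 mm tall, a bystander. Origin: centre of its underside.
- driver: loose screwdriver lying on the bench, 190 mm long, a bystander. Origin: between its ends, on its underside.
- tray: loose grey parts tray, 120 x 180 x 35 mm, a bystander. Origin: centre of its underside.

How it is judged:
On the way, in this order (a step that is already met when the one before it is completed fails the run):
1. a finger touches the green pad (contact force between the fingers and pad1 above 0.3 N), for 0.1 s.
2. the finger has come fully off pad 1 and touches pad 2 (contact force between the fingers and pad2 above 0.3 N and contact force between the fingers and pad1 below 0.1 N), for 0.06 s.
3. the finger has come fully off pad 2 and touches pad 3 (contact force between the fingers and pad3 above 0.3 N and contact force between the fingers and pad2 below 0.1 N), for 0.06 s.
4. the finger has come fully off pad 3 and touches pad 4 (contact force between the fingers and pad4 above 0.3 N and contact force between the fingers and pad3 below 0.1 N), for 0.06 s.
5. the finger has come fully off pad 4 and touches pad 5 (contact force between the fingers and pad5 above 0.3 N and contact force between the fingers and pad4 below 0.1 N), for 0.06 s.
6. the finger has come fully off pad 5 and touches pad 6 (contact force between the fingers and pad6 above 0.3 N and contact force between the fingers and pad5 below 0.1 N), for 0.06 s.
7. the finger has come fully off pad 6 and touches pad 7 (contact force between the fingers and pad7 above 0.3 N and contact force between the fingers and pad6 below 0.1 N), for 0.06 s.
8. the finger has come fully off pad 7 and touches pad 8 (red) (contact force between the fingers and pad8 above 0.3 N and contact force between the fingers and pad7 below 0.1 N), for 0.06 s.
At the end, for the whole second after the job is handed in: A finger rests on the red pad with 0.3 to 15 N; the board lies flat within 20 mm of where it was, and the bystanders within 30 mm of where they were (contact force between the fingers and pad8 between 0.3 and 15 N and angle between board's own z axis and vertical below 0.1 rad and distance of board from where it was at the start of the episode below 0.02 m and distance of each of plug_red, plug_black, spool, jar, cell, driver, tray from where it was at the start of the episode below 0.03 m); the arm keeps its last pose, push and grip.
It fails at once if the board is pressed with more than 15 N (contact force between the fingers and board above 15 N).
It fails at once if the board is dragged, turned over or lifted (moved more than 20 mm, or tilted) (distance of board from where it was at the start of the episode above 0.02 m or angle between board's own z axis and vertical above 0.1 rad).
It fails at once if the board is turned on the bench (an end pad moved more than 30 mm) (distance of any of pad1, pad8 from where it was at the start of the episode above 0.03 m).
It fails at once if a bystander is moved, lifted or carried (more than 30 mm) (distance of any of plug_red, plug_black, spool, jar, cell, driver, tray from where it was at the start of the episode above 0.03 m).
It fails at once if a plug on the island is knocked over (angle between any of plug_red, plug_black's own z axis and vertical above 0.5 rad).
It also fails if it takes over 48 s, if anything falls off the work surface, if the arm or the gripper's body presses on something with over 40 N, if the wrist force passes 120 N, or if a joint passes its speed limit or range.

## Working session

There is one attempt and no reset: what is moved stays moved. The work goes in short steps, each a Python script; the robot and the scene stay as the last script left them, time stands still between calls to the robot, and variables do not carry over. Pictures are saved under pics/ and viewed, at most 10 in all, crops included, and the job is handed in when it is done.

```bash
mkdir -p pics; ls
python3 - <<'E'
from workcell import arm, optics
import cv2
print(arm.read_t(),arm.grip_depth,arm.read_opening(),arm.read_tool_rot(),arm.read_force())
for n in ("scene","side","wrist"):
    cv2.imwrite(f"pics/{n}0.png",optics.camera(n)); c=optics.get_calibration(n); print(n,c)
print(arm.read_t())
E
```

```text
pics
0.0 -0.0187 0.08527639685348527 [-6.91394233e-01 -3.06415930e+00  1.72617498e-03] [ 0.05865565  0.98468671 -0.08104208]
scene {'camera_matrix': array([[360.90936294,   0.        , 317.80972975],
       [  0.        , 360.90936294, 200.66567948],
       [  0.        ,   0.        ,   1.        ]]), 'k1': 0.0233190417388206, 'R': array([[ 0.48603122,  0.87394088,  0.00099537],
       [ 0.58599787, -0.32504996, -0.7422594 ],
       [-0.64836729,  0.36134453, -0.67011193]]), 't': array([-0.24673273, -0.26380916,  1.42743534])}
side {'camera_matrix': array([[473.24177162,   0.        , 321.42652547],
       [  0.        , 473.24177162, 198.10504637],
       [  0.        ,   0.        ,   1.        ]]), 'k1': -0.11558469953135894, 'R': array([[-0.96420514, -0.26437423,  0.0203647 ],
       [-0.1623612 ,  0.52793762, -0.83361905],
       [ 0.2096361 , -0.8070862 , -0.55196428]]), 't': array([0.48795413, 0.15147437, 1.45792778])}
wrist {'camera_matrix': array([[349.94788651,   0.        , 318.27644891],
       [  0.        , 349.94788651, 197.01408484],
       [  0.        ,   0.        ,   1.        ]]), 'k1': -0.07063110571818465, 'tool_from_camera': array([[ 3.86983093e-04, -9.50648007e-01, -3.10271198e-01,
         7.95317708e-02],
       [ 9.99999736e-01,  1.77184299e-04,  7.04361512e-04,
         1.43735232e-04],
       [-6.14624683e-04, -3.10271389e-01,  9.50647825e-01,
        -1.43383509e-01],
       [ 0.00000000e+00,  0.00000000e+00,  0.00000000e+00,
         1.00000000e+00]])}
0.15
```

View pics/scene0.png

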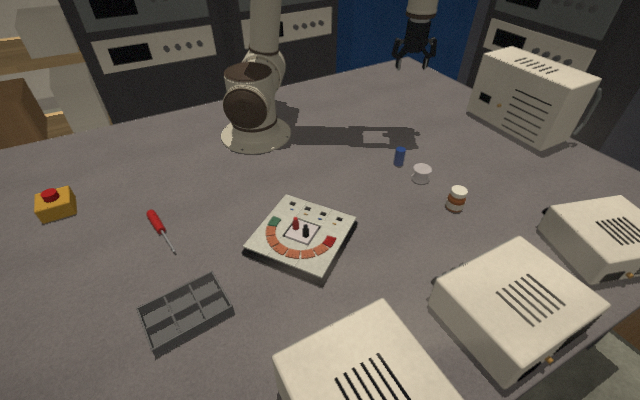

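View pics/wrist0.png

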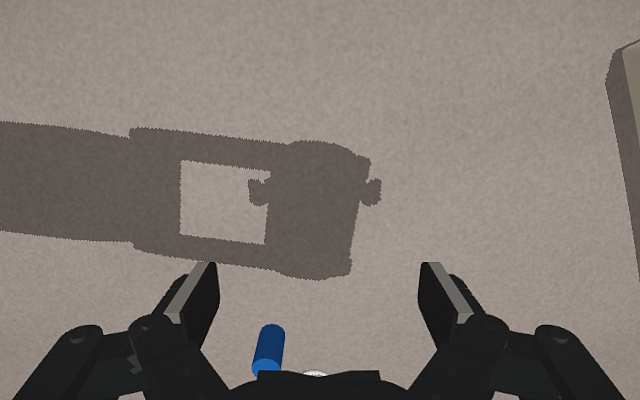

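The scene view shows the board around (302,237), green pad near (274,222) and red pad near (331,241). The cell, spool and jar are at (400,157), (422,173) and (457,198), with the driver and tray on the left. The wrist view shows only the bench and the cell. I'll enlarge the board next.

Run:
```python
import cv2
a=cv2.imread("pics/scene0.png")[185:290,230:370]
cv2.imwrite("pics/crop1.png",cv2.resize(a,None,fx=5,fy=5,interpolation=cv2.INTER_CUBIC))
```

```text
(no output)
```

View pics/crop1.png

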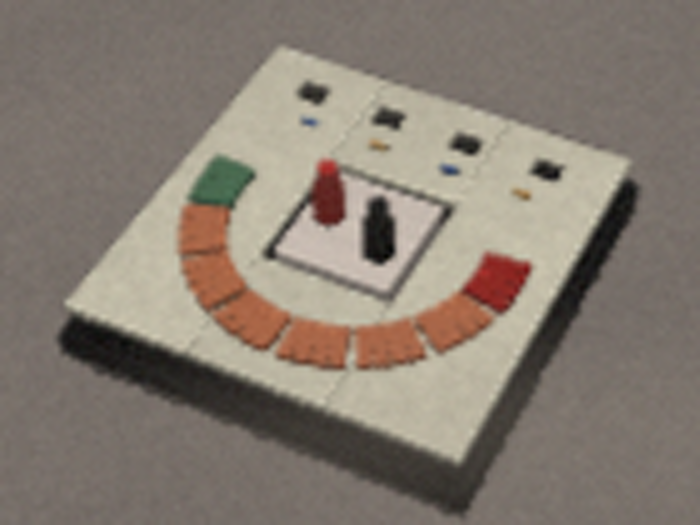

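View pics/side0.png

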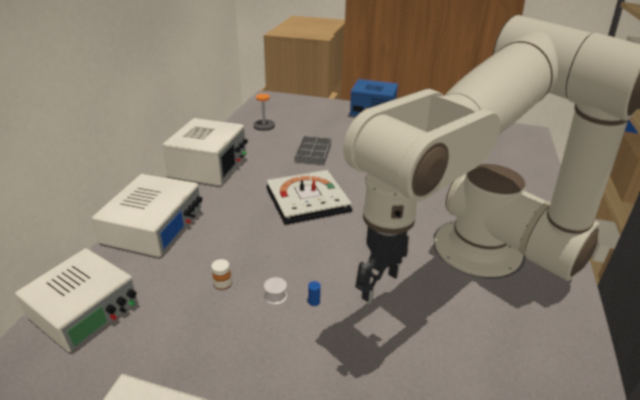

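The crop shows the panel corners at (282,45), (630,160), (462,463) and (68,305). Pad centres from green to red are (222,181), (204,229), (212,278), (252,319), (315,347), (390,345), (453,323) and (500,282). The red plug is at (328,195) and the black plug at (378,232). The side view agrees. Next I fit the arc's pose.

```bash
cat > h.py <<'E'
import numpy as np, cv2
from scipy.optimize import least_squares
from workcell import arm, optics, kinematics
from scipy.spatial.transform import Rotation as Ro
def extr(n):
    c=optics.get_calibration(n)
    if n!="wrist": return c["camera_matrix"],c["k1"],np.array(c["R"]),np.array(c["t"])
    T=np.eye(4);T[:3,:3]=Ro.from_rotvec(arm.read_tool_rot()).as_matrix();T[:3,3]=arm.read_tcp_pos()
    W=np.linalg.inv(T@c["tool_from_camera"]); return c["camera_matrix"],c["k1"],W[:3,:3],W[:3,3]
def onplane(px,z,E):
    K,k1,R,t=E
    s=cv2.undistortPoints(np.float64(px).reshape(-1,1,2),K,np.array([k1,0,0,0,0.])).reshape(-1,2)
    d=np.c_[s,np.ones(len(s))]@R; o=-R.T@t
    return o+d*((z-o[2])/d[:,2])[:,None]
ANG=np.radians(-87.5+25*np.arange(8))
def arcfit(P):
    f=lambda p:(p[:2]+.085*np.c_[np.cos(ANG+p[2]),np.sin(ANG+p[2])]-P[:,:2]).ravel()
    best=min((least_squares(f,[*P[:,:2].mean(0),a]) for a in np.arange(-3,3.1,1.5)),key=lambda r:r.cost)
    return best.x,best.fun.reshape(-1,2)
E
python3 - <<'E'
from h import *
E=extr("scene")
cr=lambda a:(np.array(a)+.5)/5-.5+[230,185]
C=onplane(cr([(282,45),(630,160),(462,463),(68,305)]),.038,E); print(C.round(3),np.linalg.norm(C-np.roll(C,1,0),axis=1),C.mean(0))
P=onplane(cr([(222,181),(204,229),(212,278),(252,319),(315,347),(390,345),(453,323),(500,282)]),.042,E)
x,r=arcfit(P); print(x,np.degrees(x[2]),(r*1e3).round(1).tolist())
print("board yaw",np.degrees(np.arctan2(*(C[3]-C[0])[1::-1])),np.degrees(np.arctan2(*(C[2]-C[1])[1::-1])))
print("plug tops",onplane(cr([(328,168),(378,203)]),.075,E).round(3),"others",onplane([(400,166),(422,181),(457,209)],0,E).round(3))
print("driver", onplane([(150,211),(175,253)],.01,E).round(3),"tray",onplane([(187,312)],.02,E).round(3))
E
```

```text
[[ 0.425 -0.065  0.038]
 [ 0.612  0.065  0.038]
 [ 0.747 -0.121  0.038]
 [ 0.559 -0.253  0.038]] [0.23036195 0.22784376 0.23027645 0.22890829] [ 0.58582643 -0.09359987  0.038     ]
[ 0.58667903 -0.09467107 -0.96208759] -55.12355832311533 [[0.7, 0.0], [-0.1, -0.2], [0.7, 0.7], [0.9, 0.3], [-1.5, 1.0], [-0.5, -1.2], [-0.1, 0.1], [-0.2, -0.8]]
board yaw -54.40895293185133 -54.14383161489814
plug tops [[ 0.568 -0.103  0.075]
 [ 0.605 -0.092  0.075]] others [[0.445 0.366 0.   ]
 [0.547 0.377 0.   ]
 [0.704 0.378 0.   ]]
driver [[ 0.27  -0.443  0.01 ]
 [ 0.471 -0.415  0.01 ]] tray [[ 0.669 -0.43   0.02 ]]
```

```bash
cat >> h.py <<'E'
def pose(c,yaw,a,z,s,r=.085):
    th=a+yaw; t=s*np.array([-np.sin(th),np.cos(th),0]); zz=np.array([0,0,-1.])
    M=np.c_[t,np.cross(zz,t),zz]
    return np.array([c[0]+r*np.cos(th),c[1]+r*np.sin(th),z]), Ro.from_matrix(M).as_rotvec()
E
python3 - <<'E'
from h import *
c=[.5867,-.0945]; y=-.96
for s in (1,-1):
    for a in ANG[[0,2,4,6,7]]:
        q=kinematics.solve_ik(*pose(c,y,a,.04,s)); print(s,None if q is None else np.round(q,2))
arm.grasp(20); print(arm.read_t(),arm.read_opening())
E
```

```text
1 [-0.42  0.22  1.76 -0.    1.16  2.07]
1 [-0.42  0.35  1.59 -0.    1.2   1.19]
1 [-0.35  0.46  1.44 -0.    1.25  0.4 ]
1 [-0.24  0.48  1.41 -0.    1.25 -0.37]
1 [-0.19  0.45  1.46 -0.    1.24 -0.76]
-1 [-0.42  0.22  1.76 -0.    1.16 -1.07]
-1 [-0.42  0.35  1.59  0.    1.2  -1.95]
-1 [-0.35  0.46  1.44 -0.    1.25 -2.75]
-1 [-0.24  0.48  1.41 -0.    1.25  2.77]
-1 [-0.19  0.45  1.46 -0.    1.24  2.38]
0.9167 0.00020256584138218908
```

Run:
```python
from h import *
c=[.5867,-.0945]; y=-.96
p,o=pose(c,y,ANG[0],.14,1); arm.move_pose(p,o); print(arm.read_t(),arm.read_tcp_pos(),p,arm.read_force())
E=extr("wrist"); im=optics.camera("wrist")
# draw predicted pad outline centres
X=np.array([pose(c,y,a,.042,1)[0] for a in ANG])
K,k1,R,t=E
u=cv2.projectPoints(X,cv2.Rodrigues(R)[0],t,K,np.array([k1,0,0,0,0.]))[0].reshape(-1,2); print(u.round().tolist())
for q in u: cv2.drawMarker(im,tuple(int(v) for v in q.round()),(255,0,255),cv2.MARKER_CROSS,12,1)
cv2.imwrite("pics/w1.png",im)
```

```text
3.4833 [ 0.51945366 -0.14573267  0.1401024 ] [ 0.5192614  -0.14624007  0.14      ] [ 0.56288732  0.66342838 -0.0409323 ]
[[319.0, 198.0], [308.0, 148.0], [274.0, 105.0], [224.0, 80.0], [170.0, 78.0], [124.0, 100.0], [97.0, 140.0], [91.0, 188.0]]
```

View pics/w1.png

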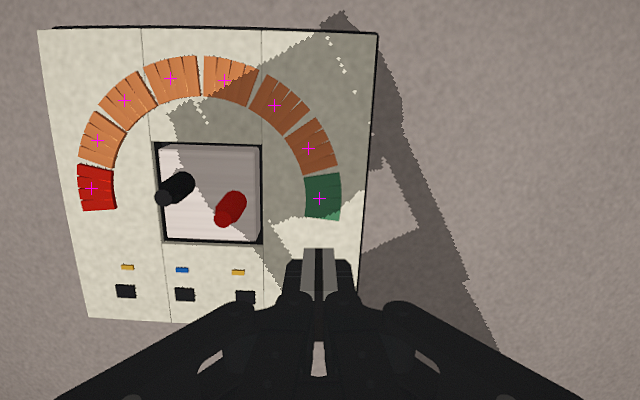

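The crosses sit within about 4 px (2–3 mm) of the pad centres, all offset to the left. I'll shift the arc centre 1.5 mm outward along pad 1's direction, then descend and touch.

Run:
```python
from h import *
c=[.5855,-.0954]; y=-.96
p,o=pose(c,y,ANG[0],.048,1)
arm.line_to(p,o,max_speed=.08); arm.hold(.2); f0=np.array(arm.read_force()); print(arm.read_t(),f0)
for z in (.044,.042,.0405,.0395,.0385):
    p[2]=z; arm.line_to(p,o,max_speed=.02); arm.hold(.1)
    f=np.array(arm.read_force())-f0; print(z,np.array(arm.read_tcp_pos())[2].round(4),f.round(2))
    if f[2]>3: break
print(arm.read_t()); cv2.imwrite("pics/w2.png",optics.camera("wrist"))
```

```text
5.0333 [-0.20115136  0.91936025  0.18776197]
0.044 0.044 [-0.3  -1.66 -1.11]
0.042 0.0421 [ 0.85 -0.77  0.36]
0.0405 0.0405 [ 1.18 -1.94  2.35]
0.0395 0.0395 [ 0.59 -0.94  2.33]
0.0385 0.0386 [ 1.28 -1.31  2.7 ]
6.8833
```

View pics/w2.png

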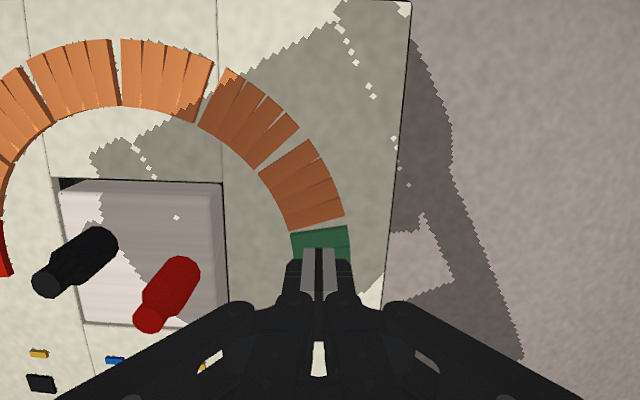

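The finger rests on the green pad, centred across the strip, with about 2.7 N. Now I trace the arc, checking force at each step.

Run:
```python
from h import *
c=[.5855,-.0954]; y=-.96; f0=np.array([-.2,.3,.0]); z=.0385; t0=arm.read_t()
for i,a in enumerate(np.linspace(ANG[0],ANG[-1],29)[1:],1):
    p,o=pose(c,y,a,z,1); arm.line_to(p,o,max_speed=.03)
    if i%4==0:
        arm.hold(.12); f=np.mean([arm.read_force() for _ in range(4)],0)-f0
        print(i//4+1,round(arm.read_t(),2),f.round(1),(1e3*(np.array(arm.read_tcp_pos())-p)).round(1))
        if arm.read_t()>40 or f[2]>9: print("STOP");break
cv2.imwrite("pics/w3.png",optics.camera("wrist")); print(arm.read_t())
```

```text
2 8.88 [ 1.7 -0.8  3.4] [ 0.  -0.   0.1]
3 10.83 [ 2.1 -0.   3.3] [0.  0.  0.1]
4 12.78 [1.4 0.5 2.9] [0.  0.  0.1]
5 14.73 [2.5 0.8 2.8] [0.  0.  0.1]
6 16.68 [0.9 2.1 2.9] [-0.  0.  0.]
7 18.63 [-0.4  2.2  4. ] [-0.  0. -0.]
8 20.58 [-1.9  1.9  3.6] [-0.1  0.1 -0.1]
20.6333
```

View pics/w3.png

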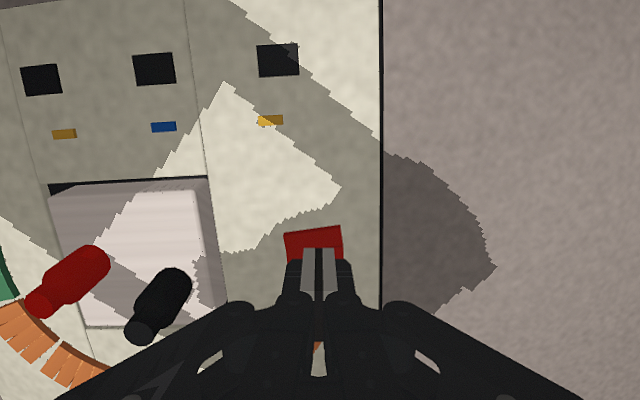

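Run:
```python
from h import *
E=extr("wrist")
X=onplane([(284,232),(342,226),(315,248)],.0385,E); p0=np.array(arm.read_tcp_pos())
M=Ro.from_rotvec(arm.read_tool_rot()).as_matrix(); L=(X-p0)@M; print("tool-frame mm",(L*1e3).round(1))
ahead=L[:2,0].mean()-.0165; print("pad middle ahead of TCP",ahead)
d=float(np.clip(ahead,0,.004))
c=[.5855,-.0954]; p,o=pose(c,-.96,ANG[-1]+d/.085,.0385,1)
if d>.0008: arm.line_to(p,o,max_speed=.02)
arm.hold(.5); print(arm.read_t(),np.mean([arm.read_force() for _ in range(5)],0),arm.read_tcp_pos())
```

```text
tool-frame mm [[ 16.5 -15.   -0.1]
 [ 19.4  10.7  -0.1]
 [  8.6  -1.2  -0.1]]
pad middle ahead of TCP 0.0014353947643939956
21.3833 [ 1.62463159 -1.50058578  3.19566777] [ 0.6564484  -0.04862376  0.03853499]
```

The fingertip is on the middle of the red pad to within about 2 mm, pressing with about 3 N. Handing in.

```bash
python3 -c "
from workcell import job
print(job.close_job())"
```

```text
the job is handed in; nothing more can be done
None
```

The job is handed in: the fingertip traced the strip from the green pad over every copper pad at about 3–4 N, and it is resting on the middle of the red pad at about 3 N; the hand-in gave no pass or fail result.

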